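# Close up the microscope's lamp ports

### The arm

A 6-joint arm with a two-finger parallel gripper is mounted at the origin on the work surface. World frame = base frame: x ahead of the robot, y to its left, z up, the work surface at z = 0. Lengths are in m, angles in rad, forces in N, time in s.
With the tool pointing down it reaches from about 0.375 to 0.9 m from the base axis. Payload 3.1 kg.
Tool frame: the origin (TCP) lies at the centre of the arm's flange, where the gripper is bolted on; the fingertips stand 173 mm ahead of it and the grasp point (between the pads) lies 155 mm ahead of it; z points along the fingers, x is the direction in which the jaws open and shut, and the axes are right-handed (so a half turn about z gives the same grasp; the last joint's range is limited). The gripper opens to 85 mm and grips with 20 to 120 N. Pads are 22 mm wide; open, the fingers measure 114 mm over their backs; the gripper's body (76 mm by 85 mm) begins 54 mm behind the grasp point. The pads swing forward as they close: fully open they stand 13 mm farther back than shut.
Start: joints at [1.085, 0.527, 1.433, -0, 1.181, -0.178], TCP at [0.189, 0.596, 0.405] pointing down, gripper open.
Joint ranges: [-3.08, 3.08], [-0.75, 2.2], [0.22, 2.44], [-1.43, 4.57], [0, 2.65], [-2.85, 2.85]. Speed limits (rad/s): [2.79, 2.79, 3.14, 3.14, 3.14, 3.14].

### API

Orientations are given as a unit quaternion [x, y, z, w].
In Python, from station import manip gives the robot as it stands.
- The arm moves only by the shell command python3 -m jog 'ROWS' [OPENING] [FORCE]. ROWS is JSON, a list that holds one entry, the list of rows, each a list of 4 numbers: the shift along the world's x, y, z in mm, then the turn about the world's z in degrees. A call has exactly 8 rows; each row shifts and turns the commanded pose from where the row before left it; what a row does not reach is not made up. A row lasts 1/8 s, in which the tool goes at most 62.5 mm and 10.7 degrees, less where a joint would pass 70% of its speed; a pose out of reach is approached as far as the arm can. A call is refused whole if a number of a shift passes 62.5 or a number of a turn 10.7, either way. A call with a gripper value outside its range is refused whole. OPENING is the opening in per cent of the stroke, from 0 (shut) to 100 (fully open), set as the call begins (- or left out, the last holds). The fingers move at their own pace and stop on an object; FORCE is the grip in N (left out, the last holds). Time passes only in rows, so rows that do not move let the fingers close, or fill a call up. It gives the time, the measured TCP pose, the force and the opening at its end, in the units of the state.
- manip.sense(): the state, without advancing time (a new reading comes with each control period).
- manip.snapshot(name): name is "side" or "top" or "wrist"; returns the picture (384x512x3 uint8, red, green, blue); there is no depth.
- manip.camera_info(name): a dict with "fx", "fy", "cx", "cy" (pixels), "k1" (the pictures are not rectified: a ray, as slopes to the right and down, at radius r is drawn at 1 + k1 r^2 times it, then the intrinsics apply), "R" (3x3) and "t" (3): a world point X has camera coordinates R X + t. Camera axes: x right, y down, z forward; pixel columns grow to the right and rows downward; lengths in m; the calibration is good to about 2 mm. A picture is of the moment at which its call begins: read the wrist's pose just before it. camera_info takes no time and is no camera call; for the wrist camera it gives the pose at the moment of the call.
- manip.sign_off(): hands the job in, once; it reports no verdict.
The state is a dict: "t": time; "q": joint angles; "qd": joint speeds; "tau": joint torques, N m; "tcp_pos": TCP position; "tool_rot": TCP orientation; "force": force on the tool from outside, world axes, zero at the start; "ft_torque": the same for the moment, N m; "finger_gap": opening from 0.0 (shut) to 1.0 (fully open).
Only numpy, scipy, OpenCV 4.12 (cv2) and the standard library are available. Lean on these libraries where they do the work, as an engineer would, in place of code of your own. Each camera call takes 0.05 s, during which the arm holds its last target. There are 200 camera calls.

### The job

Close up the microscope's lamp ports for the night: work the tight red bung out of the port it is stuck in and put it in the blue tray, and press both open black dust covers down until their catches hold them shut. Leave the cover that is already shut as it is, and do not knock about the other things on the bench.

Things in the scene. Friction and masses are not known exactly. Their poses are not given: they have to be found in the camera images.
- plugged_housing: White lamp-port housing fixed to the bench, 100 (x) x 90 (y) x 50 mm high; origin at the centre of its underside, z up. Cover hinged along its +y top edge; steel spring catch on its -y side (tower 24 x 12 mm, 40 mm high, 63 to 75 mm from the origin). A red bung sticks in its port; the cover is wide open and cannot shut while the bung is in.
- plugged_hinge (a point): Middle of the hinge line of the plugged housing's cover, parallel to the housing's x axis, at y = +42, z = 53 mm in the housing frame. The cover is a black plate 94 mm along the hinge, 5 mm thick, reaching 89 mm from the hinge line; with its yellow tab 98 mm. Shut, it is level, reaches towards -y, and its upper face is 56 mm above the bench.
- plugged_cover (a joint): Angle of the plugged housing's cover, rad: 0 = shut and caught, 1.57 = upright, 2.05 = leaning back over the +y side. Stiff hinge: it stays where it is left. Going down it first stops on the catch at about 0.13; pressing near the free edge with some 5 to 12 N pushes it past the catch, and it snaps to 0 and stays.
- plugged_tab (a point): Top of the yellow tab (30 mm wide) at the middle of the cover's free edge, 92 mm from the hinge line, on the plugged housing; moves with the cover.
- plug_center (a point): Centre of the loose red bung, 62 mm tall, 40 g: shank 26 mm dia, 22 long; flange 40 dia, 4 thick, its top 5 mm below the centre; above it the grip, 28 dia, 36 long; z = its axis, grip up. At the start upright in its port, flange on the housing's top. Sprung jaws at the shank's +y and -y sides hold it: some 6 to 15 N to pull, less when rocked; free after 22 mm of lift.
- open_housing: White lamp-port housing fixed to the bench, 100 (x) x 90 (y) x 50 mm high; origin at the centre of its underside, z up. Cover hinged along its +y top edge; steel spring catch on its -y side (tower 24 x 12 mm, 40 mm high, 63 to 75 mm from the origin). Its port holds a flat lens; the cover is open, anywhere from half shut to leaning back.
- open_hinge (a point): Middle of the hinge line of the open housing's cover, parallel to the housing's x axis, at y = +42, z = 53 mm in the housing frame. The cover is a black plate 94 mm along the hinge, 5 mm thick, reaching 89 mm from the hinge line; with its yellow tab 98 mm. Shut, it is level, reaches towards -y, and its upper face is 56 mm above the bench.
- open_cover (a joint): Angle of the open housing's cover, rad: 0 = shut and caught, 1.57 = upright, 2.05 = leaning back over the +y side. Stiff hinge: it stays where it is left. Going down it first stops on the catch at about 0.13; pressing near the free edge with some 5 to 12 N pushes it past the catch, and it snaps to 0 and stays.
- open_tab (a point): Top of the yellow tab (30 mm wide) at the middle of the cover's free edge, 92 mm from the hinge line, on the open housing; moves with the cover.
- shut_housing: White lamp-port housing fixed to the bench, 100 (x) x 90 (y) x 50 mm high; origin at the centre of its underside, z up. Cover hinged along its +y top edge; steel spring catch on its -y side (tower 24 x 12 mm, 40 mm high, 63 to 75 mm from the origin). Its cover is shut and must stay so.
- shut_cover (a joint): Angle of the shut housing's cover, rad: 0 = shut and caught, as at the start; made like the other two.
- tray_in (a point): Centre of the inner floor (4 mm above the bench) of the fixed blue open tray, 130 (x) x 110 (y) x 22 mm high, walls 4 mm; axes along its sides. A loose black cap stands in one corner.
- spare_cap_center (a point): Centre of the loose black cap standing in the tray near one corner, 28 mm diameter, 18 mm high.
- objective_center (a point): Centre of a loose bright objective lens standing upright, 32 mm diameter, 46 mm high.
- oil_bottle_center (a point): Centre of a loose amber oil bottle, 34 mm diameter, 65 mm high.
- eyepiece_center (a point): Centre of a loose black eyepiece standing upright, 38 mm diameter, 50 mm high.
- petri_dish: Loose clear dish, 60 mm diameter, 14 mm high; origin at the centre of its underside.
- brush_grip (a point): Middle of the handle of a loose brush, 150 mm long, lying on the bench.
Mind the look-alikes: they are no part of the job. Of the things shaped like the part that bears tray_in, the blue one is meant. Of the things shaped like the part that bears plug_center, the red one is meant.

How it is judged:
By the outcome, as a careful person would: the job done as asked, in the order asked, and still so for the second after the job is handed in, with the robot touching nothing.
It also fails if it takes over 72 s, if anything falls off the work surface, if the arm or the gripper's body presses on something with over 40 N, if the wrist force passes 120 N, or if a joint passes its speed limit or range.

## Working session

There is one attempt and no reset: what is moved stays moved. The work goes in short steps, Python scripts to look and compute and a shell command to move; the robot and the scene stay as the last step left them, time stands still between calls to the robot, and variables do not carry over. Pictures are saved under pics/ and viewed, about 8 in all and at most 12, crops included, and the job is handed in when it is done.

```bash
ls; mkdir -p pics; python3 - <<'E'
from station import manip
import cv2
s=manip.sense();print(s)
for n in("top","side"):
    im=manip.snapshot(n);cv2.imwrite(f"pics/{n}0.png",im[:,:,::-1])
    c=manip.camera_info(n);print(n,c)
E
```

```text
pics
{'t': 0.0, 'q': array([ 1.08552909e+00,  5.28491394e-01,  1.43393293e+00,  6.89089337e-06,
        1.18143172e+00, -1.78508415e-01]), 'qd': array([-3.69879613e-04,  8.93778696e-05, -1.20278594e-04, -5.29773803e-04,
        8.85814382e-05, -6.42190243e-04]), 'tau': array([ 2.02096329e-03, -4.42339110e+01, -1.78031820e+01, -1.93272622e-04,
        8.33933445e-03, -8.38038972e-06]), 'tcp_pos': array([0.18853853, 0.59551018, 0.40370796]), 'tool_rot': array([ 8.06836784e-01,  5.90773326e-01, -1.01869530e-03,  4.92959463e-04]), 'force': array([-0.18154594, -0.47127854, -0.23737971]), 'ft_torque': array([ 0.03560801,  0.02365461, -0.05202038]), 'finger_gap': 0.9964591276364202}
top {'fx': 393.11239143933705, 'fy': 393.11239143933705, 'cx': 258.3951452793041, 'cy': 193.91655635196886, 'k1': 0.009700074211090762, 'R': array([[-0.019717  , -0.99965662,  0.01725931],
       [-0.99030772,  0.01715298, -0.13782741],
       [ 0.13748404, -0.01980957, -0.99030587]]), 't': array([0.06761353, 0.54797621, 1.16162188])}
side {'fx': 467.28098982594287, 'fy': 467.28098982594287, 'cx': 257.51424364582994, 'cy': 198.5704657561561, 'k1': -0.1005420924414124, 'R': array([[ 0.99453198, -0.10432947, -0.00463649],
       [-0.08062284, -0.73881182, -0.66907179],
       [ 0.06637841,  0.6657871 , -0.74318332]]), 't': array([-0.52159339,  0.17419901,  1.35779375])}
```

```bash
python3 - <<'E'
import cv2
for n in("top0","side0"):
    im=cv2.imread(f"pics/{n}.png");cv2.imwrite(f"pics/{n}b.png",cv2.resize(im,(800,600),interpolation=cv2.INTER_CUBIC))
E
```

```text
(no output)
```

View pics/top0b.png

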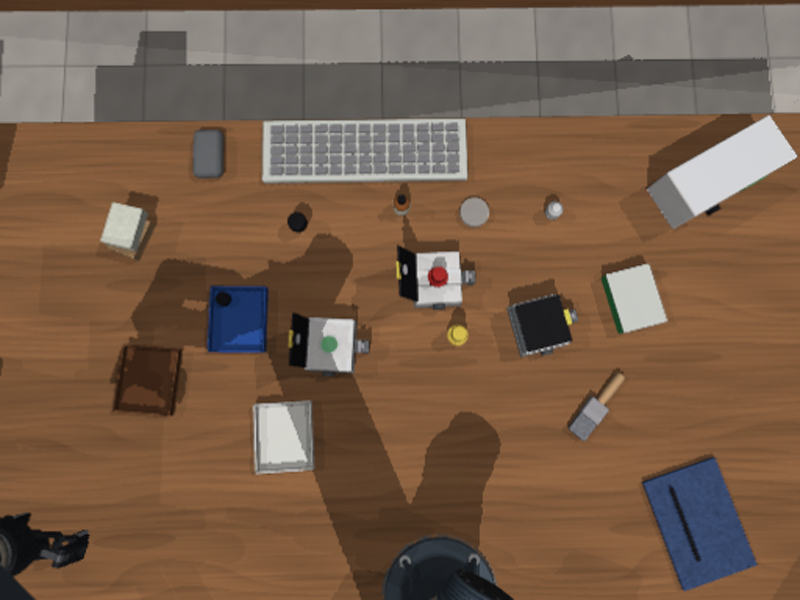

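View pics/side0b.png

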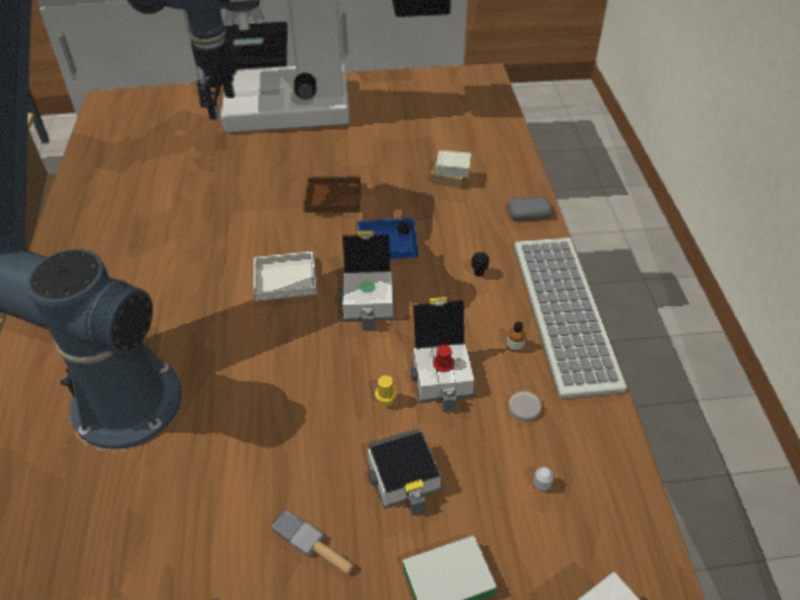

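The top view (800x600) shows the plugged housing at (438,278) with the red bung at (438,276), the open housing at (330,345) with the green lens, and the blue tray at (238,320). Both covers lean back to +y (image left). The yellow bung at (457,335) is a look-alike. The side view agrees: bung (444,357), tabs (438,300) and (366,235). Next I measure from both views.

```bash
cat > h.py <<'E'
import numpy as np, cv2
from station import manip
def rays(c,px):
    K=np.array([[c["fx"],0,c["cx"]],[0,c["fy"],c["cy"]],[0,0,1]])
    u=cv2.undistortPoints(np.array(px,float).reshape(-1,1,2),K,np.array([c["k1"],0,0,0.]))[:,0]
    R=np.array(c["R"]);o=-R.T@np.array(c["t"])
    d=np.c_[u,np.ones(len(u))]@R
    return o,d/np.linalg.norm(d,axis=1)[:,None]
def plane(c,px,z):
    o,d=rays(c,px);return o+d*((z-o[2])/d[:,2])[:,None]
def tri(c1,p1,c2,p2):
    o1,d1=rays(c1,[p1]);o2,d2=rays(c2,[p2]);d1=d1[0];d2=d2[0]
    s=np.linalg.lstsq(np.c_[d1,-d2],o2-o1,rcond=None)[0]
    a=o1+d1*s[0];b=o2+d2*s[1];return (a+b)/2,np.linalg.norm(a-b)
def proj(c,X):
    K=np.array([[c["fx"],0,c["cx"]],[0,c["fy"],c["cy"]],[0,0,1]])
    return cv2.projectPoints(np.array(X,float).reshape(-1,1,3),cv2.Rodrigues(np.array(c["R"]))[0],np.array(c["t"],float),K,np.array([c["k1"],0,0,0.]))[0][:,0]
HSV={"red":[((0,150,60),(6,255,255)),((174,150,60),(180,255,255))],"yellow":[((22,140,90),(36,255,255))],"blue":[((105,140,40),(125,255,255))],"green":[((50,60,60),(85,255,255))],"white":[((0,0,150),(180,45,255))]}
def blobs(im,col,amin=6):
    h=cv2.cvtColor(im,cv2.COLOR_RGB2HSV);m=sum(cv2.inRange(h,a,b) for a,b in HSV[col])
    n,l,st,ce=cv2.connectedComponentsWithStats(m)
    return [(tuple(int(v) for v in st[i]),ce[i].round(1),l==i) for i in range(1,n) if st[i][4]>=amin]
E
python3 - <<'E'
from h import *
for n in("top","side"):
    im=cv2.imread(f"pics/{n}0.png")[:,:,::-1].copy()
    for c in HSV:
        print(n,c,[(b[0],list(b[1])) for b in blobs(im,c) if c!="white" or b[0][4]<2000 and b[0][4]>150])
im=cv2.imread("pics/top0.png")[140:260,125:375]
a=cv2.resize(im,(800,384),interpolation=cv2.INTER_CUBIC)
cv2.imwrite("pics/z1.png",a)
E
```

```text
top red [((274, 171, 12, 12, 118), [np.float64(279.6), np.float64(176.7)])]
top yellow [((254, 167, 3, 12, 25), [np.float64(254.7), np.float64(173.0)]), ((361, 197, 5, 11, 31), [np.float64(362.9), np.float64(202.3)]), ((287, 208, 12, 13, 128), [np.float64(292.4), np.float64(213.9)]), ((185, 211, 3, 12, 23), [np.float64(185.6), np.float64(216.3)])]
top blue [((133, 183, 38, 42, 1433), [np.float64(152.1), np.float64(204.6)])]
top green [((385, 177, 14, 36, 120), [np.float64(391.4), np.float64(194.7)]), ((206, 215, 10, 10, 77), [np.float64(210.3), np.float64(219.8)])]
top white [((1, 24, 41, 17, 573), [np.float64(21.2), np.float64(32.9)]), ((120, 33, 23, 8, 175), [np.float64(130.6), np.float64(36.6)]), ((0, 43, 41, 35, 1047), [np.float64(21.8), np.float64(58.6)]), ((42, 43, 15, 28, 276), [np.float64(48.5), np.float64(54.8)]), ((494, 42, 18, 30, 497), [np.float64(502.9), np.float64(56.9)]), ((168, 76, 131, 40, 1972), [np.float64(234.7), np.float64(96.4)]), ((295, 128, 18, 16, 173), [np.float64(303.9), np.float64(135.8)]), ((64, 130, 27, 29, 520), [np.float64(77.2), np.float64(143.7)]), (
[... 1273 characters left out ...]
290.0), np.float64(101.9)]), ((390, 120, 23, 27, 320), [np.float64(400.5), np.float64(135.2)]), ((358, 126, 39, 23, 678), [np.float64(376.3), np.float64(137.3)]), ((367, 149, 34, 12, 302), [np.float64(383.0), np.float64(154.2)]), ((330, 152, 71, 101, 955), [np.float64(363.2), np.float64(208.2)]), ((167, 161, 34, 26, 524), [np.float64(182.7), np.float64(174.8)]), ((219, 180, 32, 15, 314), [np.float64(236.8), np.float64(188.7)]), ((265, 221, 38, 26, 569), [np.float64(282.5), np.float64(234.7)]), ((326, 251, 19, 15, 176), [np.float64(334.6), np.float64(257.6)]), ((258, 343, 59, 41, 1666), [np.float64(287.4), np.float64(365.6)]), ((370, 366, 39, 18, 367), [np.float64(390.1), np.float64(377.4)])]
```

```bash
python3 - <<'E'
from h import *
np.set_printoptions(precision=4,suppress=True)
T=manip.camera_info("top");S=manip.camera_info("side")
for n,a,b in(("bung",(279.6,176.7),(283.6,228.9)),("ptab",(254.7,173),(279.8,191.6)),("otab",(185.6,216.3),(233.4,148.9)),("lens",(210.3,219.8),(234.9,183.1)),("ybung",(292.4,213.9),(246.4,249.9)),("stab",(362.9,202.3),(264.3,310.2))): print(n,*tri(T,a,S,b))
im=cv2.imread("pics/top0.png")[:,:,::-1].copy()
for c,k,z in(("white",9,.05),("white",8,.05),("blue",0,.022),("white",10,.05)):
    b=[x for x in blobs(im,c) if c!="white" or 150<x[0][4]<2000][k if c!="white" else k]
    cs,_=cv2.findContours(b[2].astype(np.uint8),0,2);P=plane(T,cs[0][:,0],z)[:,:2]
    r=cv2.minAreaRect((P*1000).astype(np.float32));print(c,b[0],r)
s=manip.sense();W=manip.camera_info("wrist");R=np.array(W["R"]);print(W["fx"],W["k1"],"cam pos",-R.T@W["t"],"fwd",R[2],"right",R[0])
from scipy.spatial.transform import Rotation as Ro
print(Ro.from_quat(s["tool_rot"]).as_matrix())
E
```

```text
bung [ 0.5981 -0.0066  0.0645] 0.003207634179020969
ptab [0.5952 0.0688 0.1421] 0.002575707622443784
otab [0.4762 0.2602 0.1468] 0.001366093701131946
lens [0.4727 0.2025 0.0531] 0.001999015127523574
ybung [ 0.4873 -0.0451  0.0315] 0.0012026796106419165
stab [ 0.5154 -0.2555  0.0567] 0.00034489204264782594
white (388, 169, 39, 44, 1115) ((550.9531860351562, -393.68292236328125), (119.04395294189453, 87.52619934082031), 13.705376625061035)
white (267, 161, 29, 34, 706) ((597.5303344726562, -9.773124694824219), (100.40945434570312, 85.87869262695312), 1.6324249505996704)
blue (133, 183, 38, 42, 1433) ((527.5531005859375, 384.235595703125), (111.4083480834961, 126.33642578125), 88.68022155761719)
white (206, 204, 21, 34, 451) ((470.8100891113281, 187.8645782470703), (58.802791595458984, 98.89779663085938), 86.1791763305664)
307.1689791337502 -0.011786920236124624 cam pos [0.1148 0.6181 0.373 ] fwd [ 0.2831 -0.0927 -0.9546] right [ 0.3015  0.9534 -0.0031]
[[ 0.302   0.9533 -0.0009]
 [ 0.9533 -0.302  -0.0017]
 [-0.0019 -0.0003 -1.    ]]
```

View pics/z1.png

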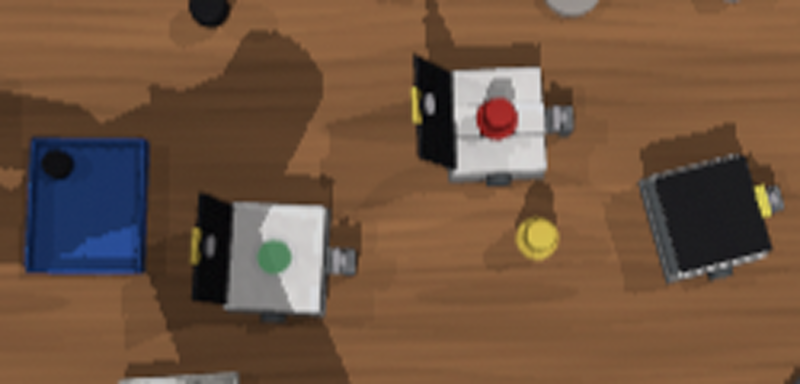

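The zoomed crop shows the bung at crop px (497,118), tabs at (417,104) and (195,245), the cap in the tray's +x+y corner at (58,165), and the catch towers on the -y sides. Estimated yaws are about +2° (plugged) and -3.7° (open). I move above the plugged housing for a wrist view.

```bash
python3 -m jog '[[[30,-45,0,-9],[30,-45,0,-9],[30,-45,0,-9],[30,-45,0,-9],[30,-45,0,-9],[30,-45,0,-9],[30,-45,0,-9],[30,-45,0,-7]]]' 75 60; python3 -m jog '[[[28,-41,0,0],[28,-41,0,0],[28,-41,0,0],[28,-41,0,0],[28,-41,0,0],[28,-40,0,0],[0,0,0,0],[0,0,0,0]]]'
python3 - <<'E'
from h import *
np.set_printoptions(precision=4,suppress=True)
s=manip.sense();W=manip.camera_info("wrist");im=manip.snapshot("wrist");cv2.imwrite("pics/w1.png",im[:,:,::-1]);np.save("w1.npy",W,allow_pickle=True)
print(s["t"],s["tcp_pos"],s["q"],s["force"])
for c in("red","yellow","green"):print(c,[(b[0],list(b[1])) for b in blobs(im,c,30)])
E
```

```text
t: 1.1
tcp_pos: [0.4294, 0.2342, 0.4046]
tool_rot: [1.0, 0.019, -0.0, -0.0]
force: [1.3, 1.1, -0.6]
finger_gap: 0.751
t: 2.1
tcp_pos: [0.5962, -0.0091, 0.404]
tool_rot: [1.0, 0.021, -0.001, -0.0]
force: [-0.5, 0.2, 0.3]
finger_gap: 0.75
2.1 [ 0.5962 -0.0091  0.404 ] [-0.2026  0.4897  1.5072  0.0005  1.1471 -0.2445] [-0.4608  0.2495  0.2537]
red [((243, 148, 32, 38, 741), [np.float64(258.6), np.float64(168.1)])]
yellow [((242, 83, 43, 13, 439), [np.float64(262.6), np.float64(88.7)]), ((143, 170, 39, 38, 1080), [np.float64(162.0), np.float64(188.2)])]
green []
```

View pics/w1.png

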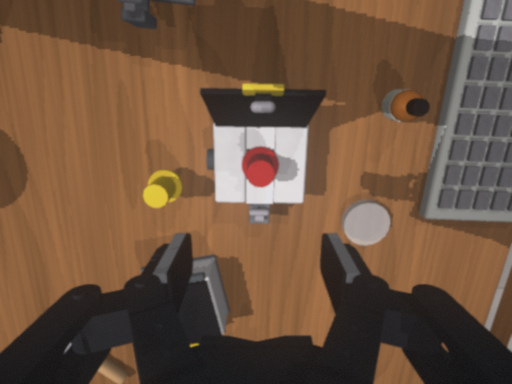

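The wrist view shows image right = +x and up = +y. The bung top disc is at about (260,173), flange (260,163), tab (263,89), catch (259,214), and yellow bung (160,190). I take a second wrist view 100 mm lower to measure heights.

```bash
python3 -m jog '[[[0,0,-25,0],[0,0,-25,0],[0,0,-25,0],[0,0,-25,0],[0,0,0,0],[0,0,0,0],[0,0,0,0],[0,0,0,0]]]'
python3 - <<'E'
from h import *
np.set_printoptions(precision=4,suppress=True)
s=manip.sense();W2=manip.camera_info("wrist");im=manip.snapshot("wrist");cv2.imwrite("pics/w2.png",im[:,:,::-1])
W1=np.load("w1.npy",allow_pickle=True).item();np.save("w2.npy",W2,allow_pickle=True)
i1=cv2.imread("pics/w1.png")[:,:,::-1].copy()
c=[]
for i in(i1,im):
    h=cv2.cvtColor(i,cv2.COLOR_RGB2HSV)
    m=(((h[...,0]<8)|(h[...,0]>172))&(h[...,1]>130)&(h[...,2]>50)).astype(np.uint8)
    n,l,st,ce=cv2.connectedComponentsWithStats(m);k=1+np.argmax(st[1:,4]);b=st[k];mm=l==k
    # outline widths per row
    print(b,[(int(r),int(np.where(mm[r])[0].min()),int(np.where(mm[r])[0].max())) for r in range(b[1],b[1]+b[3],3)])
    c.append([(x[1],x[0]) for x in blobs(i,"yellow",60)])
print(c)
crop=np.hstack([cv2.resize(i1[70:240,180:340],(400,425),interpolation=cv2.INTER_CUBIC),cv2.resize(im[40:240,170:358],(400,425),interpolation=cv2.INTER_CUBIC)])
cv2.imwrite("pics/z2.png",crop[:,:,::-1])
print(s["tcp_pos"],s["t"])
E
```

```text
t: 3.15
tcp_pos: [0.5969, -0.0091, 0.3058]
tool_rot: [1.0, 0.021, 0.001, 0.0]
force: [0.5, -0.6, 0.1]
finger_gap: 0.747
[243 148  34  38 910] [(148, 255, 265), (151, 248, 272), (154, 246, 274), (157, 245, 274), (160, 243, 276), (163, 243, 276), (166, 243, 276), (169, 243, 276), (172, 245, 275), (175, 246, 273), (178, 248, 272), (181, 250, 270), (184, 254, 266)]
[ 234  170   50   60 1927] [(170, 256, 262), (173, 246, 271), (176, 242, 276), (179, 239, 279), (182, 237, 280), (185, 236, 281), (188, 235, 282), (191, 234, 282), (194, 234, 283), (197, 234, 283), (200, 235, 282), (203, 236, 281), (206, 238, 279), (209, 239, 279), (212, 240, 278), (215, 240, 278), (218, 241, 277), (221, 243, 276), (224, 245, 272), (227, 250, 269)]
[[(array([262.6,  88.7]), (242, 83, 43, 13, 439)), (array([162. , 188.2]), (143, 170, 39, 38, 1080))], [(array([263.6,  87.1]), (227, 78, 75, 21, 1328)), (array([125. , 224.1]), (95, 197, 59, 57, 2277))]]
[ 0.5969 -0.0091  0.3058] 3.15
```

View pics/z2.png

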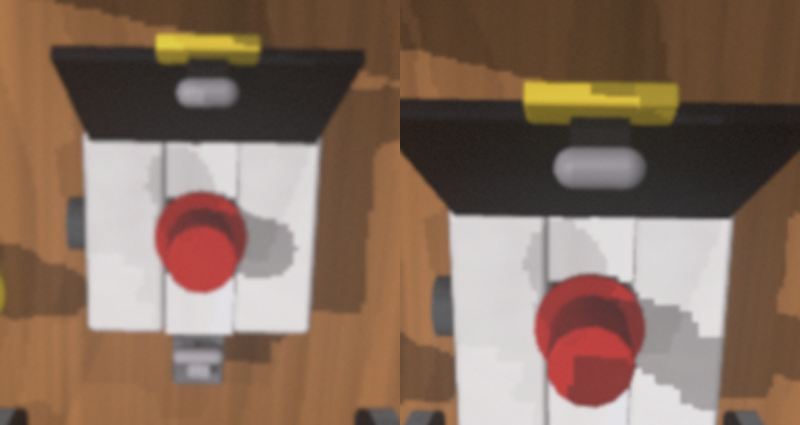

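```bash
python3 - <<'E'
from h import *
np.set_printoptions(precision=4,suppress=True)
W1=np.load("w1.npy",allow_pickle=True).item();W2=np.load("w2.npy",allow_pickle=True).item()
T=manip.camera_info("top")
for n,a,b in(("flange",(259.7,165),(258.5,195)),("top",(260.6,172.6),(259.2,211.6)),("ptab",(262.6,88.7),(263.6,87.1)),("ybung",(162,188.2),(125,224.1))):print(n,*tri(W1,a,W2,b))
print("flange@54",plane(W1,[(259.7,165)],.054),plane(W2,[(258.5,195)],.054))
print("top@90",plane(W1,[(260.6,172.6)],.09),plane(W2,[(259.2,211.6)],.09))
P=plane(W1,[(215.2,202),(303.2,203.6),(308,127.2),(214,124.8)],.05);print(P)
d=P[1]-P[0];print("yaw",np.degrees(np.arctan2(d[1],d[0])))
E
```

```text
flange [ 0.5981 -0.0105  0.0544] 0.0001277136111314865
top [ 0.5984 -0.009   0.0908] 0.00028754986818975897
ptab [0.5954 0.0672 0.1729] 0.00016041326313657995
ybung [ 0.4881 -0.046   0.0402] 0.00012482430420799354
flange@54 [[ 0.5981 -0.0106  0.054 ]] [[ 0.5982 -0.0106  0.054 ]]
top@90 [[ 0.5986 -0.0092  0.09  ]] [[ 0.5983 -0.0094  0.09  ]]
[[ 0.5502 -0.0563  0.05  ]
 [ 0.649  -0.054   0.05  ]
 [ 0.6465  0.031   0.05  ]
 [ 0.5487  0.0293  0.05  ]]
yaw 1.3864381284111094
```

```bash
python3 -m jog '[[[1.3,-0.8,-15,0],[0,0,-15,0],[0,0,-15,0],[0,0,-15,0],[0,0,-10,0],[0,0,-5,0],[0,0,0,0],[0,0,0,0]]]' && python3 -m jog '[[[0,0,0,0],[0,0,0,0],[0,0,0,0],[0,0,0,0],[0,0,0,0],[0,0,0,0],[0,0,0,0],[0,0,0,0]]]' 0 70
```

```text
t: 4.2
tcp_pos: [0.5983, -0.01, 0.2302]
tool_rot: [1.0, 0.021, 0.001, 0.0]
force: [-1.0, 0.2, -0.1]
finger_gap: 0.748
t: 5.2
tcp_pos: [0.5989, -0.0101, 0.2306]
tool_rot: [1.0, 0.021, 0.002, 0.0]
force: [2.4, 1.3, 5.9]
finger_gap: 0.31
```

```bash
python3 -m jog '[[[0,0,2,0],[0,0,2,0],[0,0,2,0],[0,0,2,0],[0,0,2,0],[0,0,2,0],[0,0,2,0],[0,0,2,0]]]';python3 -m jog '[[[0,0,2,0],[0,0,2,0],[0,0,2,0],[0,0,2,0],[0,0,4,0],[0,0,4,0],[0,0,4,0],[0,0,4,0]]]'
python3 - <<'E'
from h import *
W=manip.camera_info("wrist");im=manip.snapshot("wrist");cv2.imwrite("pics/w3.png",im[:,:,::-1]);s=manip.sense();print(s["t"],[(b[0],b[1]) for b in blobs(im,"red",30)])
E
```

```text
t: 6.2
tcp_pos: [0.5976, -0.0099, 0.2459]
tool_rot: [1.0, 0.021, -0.001, -0.0]
force: [2.7, 0.0, -9.9]
finger_gap: 0.311
t: 7.2
tcp_pos: [0.598, -0.01, 0.27]
tool_rot: [1.0, 0.021, -0.0, -0.0]
force: [-0.2, -0.4, -0.3]
finger_gap: 0.307
7.25 [((223, 205, 65, 102, 4677), array([255.8, 259.6]))]
```

```bash
python3 -m jog '[[[0,0,30,0],[0,0,30,0],[0,0,30,0],[0,0,30,0],[0,0,0,0],[-2,10,0,0],[-4,20,0,0],[-8,30,0,0]]]';python3 -m jog '[[[-9,40,0,0],[-9,40,0,0],[-9,40,0,0],[-9,40,0,0],[-9,40,0,0],[-9,40,0,0],[-9,40,0,0],[-8,30,0,0]]]'; python3 -m jog '[[[-1,8,0,0],[0,2,0,0],[0,0,-25,0],[0,0,-25,0],[0,0,-25,0],[0,0,-25,0],[0,0,-25,0],[0,0,-15,0]]]'
python3 - <<'E'
from h import *
W=manip.camera_info("wrist");im=manip.snapshot("wrist");s=manip.sense()
print(s["t"],s["tcp_pos"],[(b[0],b[1]) for b in blobs(im,"red",30)])
t=manip.snapshot("side")
a=cv2.resize(im,(400,300));b=cv2.resize(t[90:240,180:380],(400,300),interpolation=cv2.INTER_CUBIC)
cv2.imwrite("pics/z3.png",np.hstack([a,b])[:,:,::-1])
E
```

```text
t: 8.25
tcp_pos: [0.5834, 0.0512, 0.3883]
tool_rot: [1.0, 0.021, -0.001, -0.0]
force: [0.8, 0.4, -0.2]
finger_gap: 0.311
t: 9.25
tcp_pos: [0.511, 0.3627, 0.3882]
tool_rot: [1.0, 0.022, -0.001, 0.0]
force: [0.3, -0.8, -0.4]
finger_gap: 0.31
t: 10.25
tcp_pos: [0.5122, 0.3687, 0.2482]
tool_rot: [1.0, 0.02, -0.001, 0.001]
force: [0.0, -0.7, -0.1]
finger_gap: 0.309
10.3 [0.51168306 0.36860185 0.24669886] [((222, 204, 68, 104, 5527), array([255.9, 255.8]))]
```

View pics/z3.png

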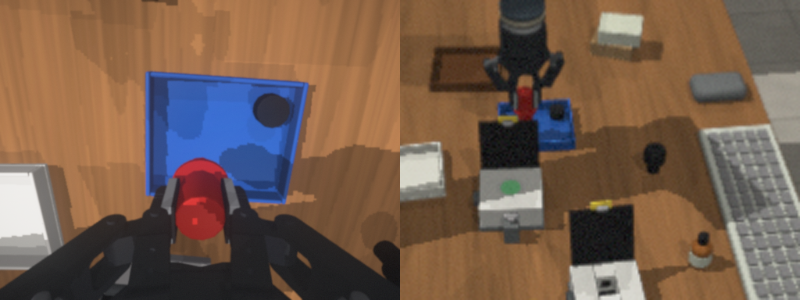

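```bash
python3 - <<'E'
from h import *
W=manip.camera_info("wrist");np.set_printoptions(precision=4,suppress=True)
P=plane(W,np.array([(148,73),(308,84),(286,202),(148,195)])*1.28,.022);print(P,P.mean(0))
E
python3 -m jog '[[[0,0,-10,0],[0,0,-10,0],[0,0,-8,0],[0,0,-5,0],[0,0,-3,0],[0,0,-2,0],[0,0,0,0],[0,0,0,0]]]'
```

```text
[[0.4663 0.4399 0.022 ]
 [0.5924 0.4369 0.022 ]
 [0.5908 0.331  0.022 ]
 [0.4637 0.3327 0.022 ]] [0.5283 0.3851 0.022 ]
t: 11.35
tcp_pos: [0.5121, 0.3701, 0.2119]
tool_rot: [1.0, 0.021, 0.0, -0.0]
force: [0.3, -0.1, -0.0]
finger_gap: 0.307
```

```bash
python3 -m jog '[[[0,0,-1,0],[0,0,-1,0],[0,0,-1,0],[0,0,0,0],[0,0,0,0],[0,0,0,0],[0,0,0,0],[0,0,0,0]]]';python3 -m jog '[[[0,0,-1,0],[0,0,-1,0],[0,0,0,0],[0,0,0,0],[0,0,0,0],[0,0,0,0],[0,0,0,0],[0,0,0,0]]]'
```

```text
t: 12.35
tcp_pos: [0.512, 0.37, 0.2087]
tool_rot: [1.0, 0.021, 0.0, -0.0]
force: [-0.1, 0.9, 0.3]
finger_gap: 0.307
t: 13.35
tcp_pos: [0.512, 0.37, 0.2067]
tool_rot: [1.0, 0.021, 0.0, 0.0]
force: [0.3, -0.1, 0.7]
finger_gap: 0.307
```

```bash
python3 -m jog '[[[0,0,-1,0],[0,0,-0.5,0],[0,0,0,0],[0,0,0,0],[0,0,0,0],[0,0,0,0],[0,0,0,0],[0,0,0,0]]]'
```

```text
t: 14.35
tcp_pos: [0.512, 0.37, 0.2066]
tool_rot: [1.0, 0.021, 0.0, -0.0]
force: [-1.4, -0.3, 7.2]
finger_gap: 0.303
```

```bash
python3 -m jog '[[[0,0,0.8,0],[0,0,0,0],[0,0,0,0],[0,0,0,0],[0,0,0,0],[0,0,0,0],[0,0,0,0],[0,0,0,0]]]' 60 30;python3 -m jog '[[[0,0,5,0],[0,0,15,0],[0,0,30,0],[0,0,40,0],[0,0,40,0],[0,0,40,0],[0,0,0,0],[0,0,0,0]]]'
python3 - <<'E'
from h import *
np.set_printoptions(precision=4,suppress=True)
W=manip.camera_info("wrist");im=manip.snapshot("wrist");s=manip.sense();np.save("w4.npy",W,allow_pickle=True)
cv2.imwrite("pics/w4.png",im[:,:,::-1])
for c in("red","yellow","green"):print(c,[(b[0],b[1]) for b in blobs(im,c,30)])
E
```

```text
t: 15.35
tcp_pos: [0.512, 0.37, 0.206]
tool_rot: [1.0, 0.021, 0.0, -0.0]
force: [0.0, 0.3, 0.2]
finger_gap: 0.599
t: 16.35
tcp_pos: [0.5115, 0.3698, 0.3764]
tool_rot: [1.0, 0.021, -0.0, 0.0]
force: [0.5, -0.3, -1.2]
finger_gap: 0.6
red [((239, 146, 36, 40, 1065), array([256.5, 165.4]))]
yellow [((195, 323, 32, 13, 343), array([210. , 329.5]))]
green []
```

View pics/w4.png

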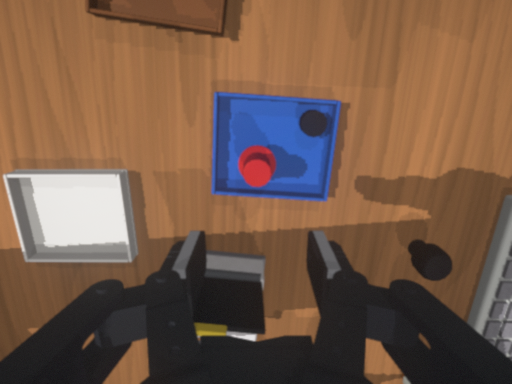

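The bung stands upright in the blue tray at (257,165), and the cap is undisturbed at (313,123). I shut the gripper and go behind the open housing's cover.

```bash
python3 -m jog '[[[-9,-15,0,-3],[-9,-15,0,-3],[-9,-15,0,0],[-8,-15,0,0],[0,0,-21,0],[0,0,-21,0],[0,0,-21,0],[0,0,-21,0]]]' 0 30;python3 -m jog '[[[0,-6,0,0],[0,-6,0,0],[0,-6,0,0],[0,-6,0,0],[0,-6,0,0],[0,0,0,0],[0,0,0,0],[0,0,0,0]]]';python3 -m jog '[[[0,-6,2,0],[0,-6,2,0],[0,-5,2,0],[0,-5,2,0],[0,-5,0,0],[0,0,0,0],[0,0,0,0],[0,0,0,0]]]'
```

```text
t: 17.4
tcp_pos: [0.4765, 0.3097, 0.2899]
tool_rot: [1.0, -0.031, -0.002, 0.001]
force: [-0.2, -0.1, 0.5]
finger_gap: 0.0
t: 18.4
tcp_pos: [0.477, 0.2802, 0.292]
tool_rot: [1.0, -0.031, 0.0, -0.0]
force: [-0.6, 0.5, 0.1]
finger_gap: 0.004
t: 19.4
tcp_pos: [0.477, 0.2531, 0.2999]
tool_rot: [1.0, -0.031, -0.0, 0.0]
force: [0.6, 1.0, 0.3]
finger_gap: 0.002
```

```bash
python3 -m jog '[[[0,-8,1,0],[0,-8,1,0],[-1,-8,-1,0],[0,-8,-2,0],[-1,-8,-3,0],[0,-7,-4,0],[-1,-7,-5,0],[0,-6,-5,0]]]'
python3 - <<'E'
from h import *
im=manip.snapshot("wrist");t=manip.snapshot("side")
a=cv2.resize(im,(400,300));b=cv2.resize(t[90:240,180:380],(400,300),interpolation=cv2.INTER_CUBIC)
cv2.imwrite("pics/z4.png",np.hstack([a,b])[:,:,::-1])
E
```

```text
t: 20.4
tcp_pos: [0.4739, 0.1925, 0.2816]
tool_rot: [1.0, -0.031, -0.0, 0.0]
force: [0.5, 1.0, -0.6]
finger_gap: -0.002
```

View pics/z4.png

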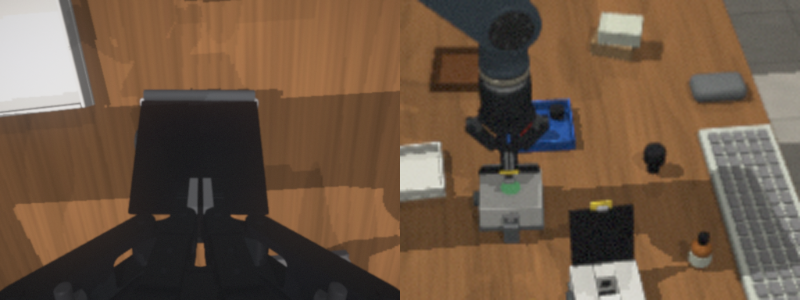

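The cover is following the fingertips, at about 45° and centred. I continue down the arc.

```bash
python3 -m jog '[[[-1,-5,-6,0],[0,-5,-7,0],[-1,-5,-7,0],[0,-4,-7,0],[-1,-3,-7,0],[0,-1,-4,0],[0,0,-2,0],[0,0,0,0]]]';python3 -m jog '[[[0,0,-1,0],[0,0,-1,0],[0,0,-1,0],[0,0,-1,0],[0,0,0,0],[0,0,0,0],[0,0,0,0],[0,0,0,0]]]'
```

```text
t: 21.5
tcp_pos: [0.4711, 0.1701, 0.2419]
tool_rot: [1.0, -0.031, -0.0, -0.0]
force: [-0.0, 0.4, -0.2]
finger_gap: 0.001
t: 22.5
tcp_pos: [0.4711, 0.17, 0.2389]
tool_rot: [1.0, -0.031, 0.0, 0.0]
force: [-1.5, -1.2, 7.6]
finger_gap: -0.002
```

```bash
python3 -m jog '[[[0,0,-1,0],[0,0,-1,0],[0,0,-1,0],[0,0,-1,0],[0,0,-1,0],[0,0,0,0],[0,0,0,0],[0,0,0,0]]]'; python3 -m jog '[[[0,0,-1,0],[0,0,-1,0],[0,0,-1,0],[0,0,-1,0],[0,0,0,0],[0,0,0,0],[0,0,0,0],[0,0,0,0]]]'
```

```text
t: 23.5
tcp_pos: [0.471, 0.1701, 0.2329]
tool_rot: [1.0, -0.031, -0.0, -0.0]
force: [0.5, -0.5, 0.6]
finger_gap: 0.002
t: 24.5
tcp_pos: [0.4709, 0.1701, 0.2293]
tool_rot: [1.0, -0.031, -0.0, -0.0]
force: [-0.7, 0.6, 6.0]
finger_gap: 0.001
```

```bash
python3 -m jog '[[[0,0,-1,0],[0,0,0,0],[0,0,20,0],[0,0,40,0],[0,0,40,0],[0,0,40,0],[20,-10,20,3],[30,-15,0,2.4]]]'; python3 -m jog '[[[30,-15,0,0],[30,-12,0,0],[15,-8,0,0],[0,0,-25,0],[0,0,-25,0],[0,0,-25,0],[0,0,-25,0],[0,0,-7,0]]]'
python3 - <<'E'
from h import *
s=manip.sense();print(s["tcp_pos"])
im=manip.snapshot("top")
print("yellow",[(b[0],b[1]) for b in blobs(im,"yellow",8)])
E
```

```text
t: 25.5
tcp_pos: [0.5213, 0.1453, 0.39]
tool_rot: [1.0, 0.017, 0.002, -0.0]
force: [-0.9, 0.4, -0.1]
finger_gap: -0.003
t: 26.5
tcp_pos: [0.5949, 0.1102, 0.2791]
tool_rot: [1.0, 0.016, -0.002, -0.0]
force: [-0.5, 0.0, -0.8]
finger_gap: 0.001
[0.59486067 0.11016455 0.27913068]
yellow [((253, 167, 2, 8, 9), array([253.9, 170.2])), ((361, 198, 5, 10, 31), array([362.8, 202.5])), ((287, 208, 12, 13, 128), array([292.4, 214. ]))]
```

```bash
python3 -m jog '[[[0,-9,0,0],[1,-9,0,0],[0,-9,0,0],[1,-9,3,0],[0,-9,4,0],[0,-9,4,0],[0,-9,4,0],[0,-6,4,0]]]'; python3 -m jog '[[[0,-8,1,0],[1,-8,1,0],[0,-8,-1,0],[0,-8,-2,0],[1,-8,-3,0],[0,-7,-4,0],[0,-7,-5,0],[0,-6,-5,0]]]'
python3 - <<'E'
from h import *
im=manip.snapshot("wrist");t=manip.snapshot("side")
a=cv2.resize(im,(400,300));b=cv2.resize(t[120:270,200:400],(400,300),interpolation=cv2.INTER_CUBIC)
cv2.imwrite("pics/z5.png",np.hstack([a,b])[:,:,::-1])
E
```

```text
t: 27.55
tcp_pos: [0.598, 0.0404, 0.3003]
tool_rot: [1.0, 0.016, 0.0, -0.0]
force: [0.4, 0.4, -0.4]
finger_gap: 0.002
t: 28.55
tcp_pos: [0.6, -0.0195, 0.2816]
tool_rot: [1.0, 0.016, -0.0, 0.0]
force: [-0.4, 0.8, 0.2]
finger_gap: 0.002
```

View pics/z5.png

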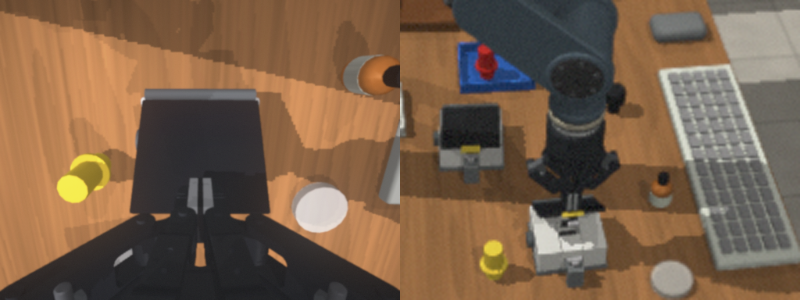

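The open cover is shut, the bung is upright in the tray, and the plugged cover is following. I continue the same arc.

```bash
python3 -m jog '[[[0,-5,-6,0],[0,-5,-7,0],[1,-5,-7,0],[0,-4,-7,0],[0,-3,-7,0],[0,-1,-4,0],[0,0,-2,0],[0,0,0,0]]]';python3 -m jog '[[[0,0,-1,0],[0,0,-1,0],[0,0,-1,0],[0,0,-1,0],[0,0,0,0],[0,0,0,0],[0,0,0,0],[0,0,0,0]]]';python3 -m jog '[[[0,0,-1,0],[0,0,-1,0],[0,0,-1,0],[0,0,-1,0],[0,0,-1,0],[0,0,0,0],[0,0,0,0],[0,0,0,0]]]'
```

```text
t: 29.65
tcp_pos: [0.601, -0.0419, 0.2419]
tool_rot: [1.0, 0.016, -0.0, -0.0]
force: [0.1, -0.4, 0.3]
finger_gap: -0.003
t: 30.65
tcp_pos: [0.6011, -0.042, 0.2392]
tool_rot: [1.0, 0.016, 0.0, 0.0]
force: [-1.1, 0.9, 6.6]
finger_gap: -0.001
t: 31.65
tcp_pos: [0.6011, -0.042, 0.2329]
tool_rot: [1.0, 0.016, 0.0, 0.0]
force: [0.2, -1.0, 1.7]
finger_gap: -0.004
```

```bash
python3 -m jog '[[[0,0,-1,0],[0,0,-1,0],[0,0,-1,0],[0,0,-1,0],[0,0,0,0],[0,0,0,0],[0,0,0,0],[0,0,0,0]]]'; python3 -m jog '[[[0,0,-1,0],[0,0,0,0],[0,0,15,0],[0,0,30,0],[0,0,40,0],[0,0,40,0],[0,0,40,0],[0,0,0,0]]]';python3 -m jog '[[[-30,40,0,0],[-30,40,0,0],[-30,40,0,0],[-10,40,0,0],[0,40,0,0],[0,40,0,0],[0,0,0,0],[0,0,0,0]]]'
python3 - <<'E'
from h import *
np.set_printoptions(precision=4,suppress=True)
t=manip.snapshot("side");w=manip.snapshot("wrist");p=manip.snapshot("top")
T=manip.camera_info("top");S=manip.camera_info("side")
print([(b[0],list(b[1])) for b in blobs(t,"yellow",8)],[(b[0],list(b[1])) for b in blobs(p,"yellow",8)])
for n,c,Y in(("open",(472.5,202.5),-3.7),("plug",(598.4,-10),1.7)):
    a=np.radians(Y);q=[(c[0]+50*np.sin(a))/1e3,(c[1]-50*np.cos(a))/1e3,.058];print(n,"tab if shut: top",proj(T,[q]),"side",proj(S,[q]))
cv2.imwrite("pics/z6.png",np.hstack([cv2.resize(t[110:360,180:380],(400,500),interpolation=cv2.INTER_CUBIC),cv2.resize(p[100:260,230:358],(400,500),interpolation=cv2.INTER_CUBIC)])[:,:,::-1])
E
```

```text
t: 32.65
tcp_pos: [0.6008, -0.0418, 0.2293]
tool_rot: [1.0, 0.016, -0.0, -0.0]
force: [-2.0, 1.5, 5.4]
finger_gap: -0.001
t: 33.65
tcp_pos: [0.6021, -0.0423, 0.3972]
tool_rot: [1.0, 0.016, 0.005, 0.001]
force: [0.3, -0.4, -0.8]
finger_gap: -0.001
t: 34.65
tcp_pos: [0.5007, 0.1977, 0.3922]
tool_rot: [1.0, 0.016, -0.001, 0.0]
force: [0.7, 0.6, 0.0]
finger_gap: -0.001
[((231, 193, 9, 3, 27), [np.float64(235.0), np.float64(194.0)]), ((240, 240, 14, 20, 193), [np.float64(246.3), np.float64(250.0)]), ((281, 243, 11, 5, 43), [np.float64(286.4), np.float64(245.1)]), ((259, 307, 12, 8, 58), [np.float64(264.3), np.float64(310.2)])] [((295, 171, 4, 11, 31), [np.float64(296.4), np.float64(175.6)]), ((361, 197, 5, 11, 31), [np.float64(362.9), np.float64(202.3)]), ((287, 208, 12, 13, 128), [np.float64(292.4), np.float64(213.9)]), ((225, 216, 5, 10, 32), [np.float64(227.0), np.float64(220.5)])]
open tab if shut: top [[226.9646 220.1817]] side [[234.5744 193.6688]]
plug tab if shut: top [[297.0355 175.6742]] side [[286.2661 245.1924]]
```

View pics/z6.png

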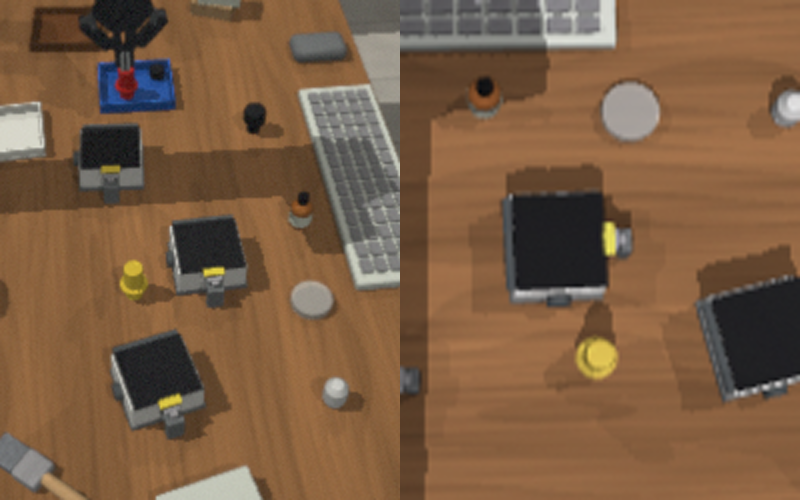

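All three covers are shut, with the two tabs within 1 px of where they should be. The shut cover's tab and the yellow bung have not moved, the bung is in the tray, and the arm is clear. I hand in.

```bash
python3 -c "
from station import manip
print(manip.sign_off(), manip.sense()['t'])"
```

```text
the job is handed in; nothing more can be done
the job is handed in; nothing more can be done
```

The job is done and handed in, finished by about 35 s of the 72 s allowed. I pulled the red bung straight out of its port (about 10 N when read) and stood it upright in the blue tray. Then I swung the open housing's cover and the plugged housing's cover down and pressed each past its catch.

- **Covers:** each met its catch at about 7 N, then the force dropped as it snapped, and it felt solid at the shut height of 56 mm. In the last top and side pictures both tabs are within 1 px of their shut positions.
- **Other things:** the cover that was already shut and the yellow bung measure within 0.2 px of where they started. The red bung and the cap stand in the blue tray, and the rest of the bench looked undisturbed by eye in the areas I viewed. The gripper was well clear of everything.
- **Disagreement:** one wrist-camera estimate of the plugged tab's height came out at 173 mm, against 142 mm from the top and side views. I put it down to shading on the tab and did not use it.

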